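# Hold a carton against the sprung fence for sealing

### The job

Lay the thicker of the two medicine cartons lying beside the sealing jig flat and lengthwise in the channel of the jig and let go of it. Then close the jig's sliding jaw on it by its upright tab, so that the jaw presses the carton against the sprung fence with a steady force of about 10 N (the fence then gives by about 10 mm), never driving the fence right back, and finish while still holding the jaw like that, so that a colleague can stick the tamper seal on. Leave the other things on the table where they are.

Things in the scene. Friction and masses are not known exactly. Their poses are not given: they have to be found in the camera images.
- jig: aluminium carton-sealing jig fixed to the table: base plate 300 x 100 x 12 mm; origin at the centre of its underside; x runs along the channel from the jaw to the fence, z up. Two side rails, 8 mm high above the plate and 55 mm apart inside, bound the channel, which is centred on the x axis. A back block 30 mm high stands behind the fence
- channel (a point): centre of the channel floor (top of the base plate, 12 mm above the table), midway along the plate; axes as the jig's. The place to lay the carton is centred on the point 12 to 25 mm further towards the fence (x = 0.012 to 0.025 in this frame)
- fence (a joint): how far the sprung fence is pushed back along the jig's x, in m: 0 free, 0.022 at its stop. Spring 1 N per mm, no preload
- fence_face (a point): middle of the fence's face towards the jaw; the fence is a steel plate 62 mm wide, 32 mm high, 12 mm thick, its face 85 mm from the jig's origin in x when free
- jaw (a joint): travel of the sliding jaw towards the fence in m: 0 fully open (its face then at x = -55 mm of the jig), at most 0.075; slides with about 1.5 N of friction and stays where it is left, but the spring of the fence pushes it back when it is let go under load
- jaw_tab (a point): point in the middle of the jaw's upright tab, 72.5 mm above the table; the axes are the jig's. The jaw is a grey block 20 mm thick along x, 50 mm wide, its top 46.5 mm above the table; the tab on top of it is 16 mm thick along x, 30 mm wide, its top 88.5 mm above the table. The jaw's face towards the fence is 10 mm ahead of this point
- thick_carton: the medicine carton to be sealed, 95 x 46 x 28 mm (x, y, z), the thicker of the two cartons, lying flat; origin at the centre of its underside, x along its length
- thin_carton: bystander: the thinner carton, 90 x 50 x 20 mm; origin at the centre of its underside
- vial: bystander: standing vial, 26 mm across, 53 mm high
- cream_tube: bystander: lying tube, 30 x 82 x 20 mm
- stamp: bystander: rubber stamp with knob, 23 x 50 x 52 mm
- tape_roll: bystander: roll of tape lying flat, 62 mm across, 19 mm high
Things that resemble listed ones, but are neither listed nor needed, are in the scene too. What is shaped like the thick_carton but purple is not meant.

How it is judged:
By the outcome, as a careful person would: the job done as asked, in the order asked, and still so for the second after the job is handed in, while the arm keeps its last pose, push and grip.
It also fails if it takes over 54 s, if anything falls off the work surface, if the arm or the gripper's body presses on something with over 40 N, if the wrist force passes 120 N, or if a joint passes its speed limit or range.

### The arm

A 7-joint arm with a two-finger parallel gripper is mounted at the origin on a cart in front of the work surface, level with it; the furniture and walls round the work are solid. World frame = base frame: x ahead of the robot, y to its left, z up, the work surface at z = 0. Lengths are in m, angles in rad, forces in N, time in s.
With the tool pointing down it reaches from about 0.4 to 0.85 m from the base axis. Payload 10.4 kg.
Tool frame: the origin (TCP) lies at the very end of the fingers, on their centre line; the grasp point (between the pads) lies r.tcp_to_grasp behind it (r.tcp_to_grasp is the distance from the TCP to the grasp point, in m); z points along the fingers, y is the line along which they close (so a half turn about z gives the same grasp; the last joint's range is limited). The gripper opens to 87 mm and grips with 3 to 60 N. Pads are 19 mm wide; open, the fingers measure 117 mm over their backs; the gripper's body (75 mm by 190 mm) begins 51 mm behind the grasp point.
Start: joints at [1.286, 0.332, -0.065, 1.46, 0.022, 1.35, -0.088], TCP at [0.162, -0.604, 0.223] pointing down, gripper open.
Joint ranges: [-2.6, 2.6], [-0.5, 2.12], [-1.47, 1.34], [0.16, 2.42], [-1.27, 4.41], [0.06, 2.06], [-2.6, 2.6]. Speed limits (rad/s): [2.22, 2.22, 2.79, 2.79, 3.14, 3.14, 3.14].

### API

Orientations are given as a unit quaternion [x, y, z, w].
In Python, from bench import monitor, cams, ticket, r gives the robot as it stands.
- The arm moves only by the shell command python3 -m crank 'ROWS' [OPENING] [FORCE]. ROWS is a JSON object whose one key "steps" holds a list of rows, each a list of 2 entries, a list of its own where there are three numbers: the shift along the world's x, y, z in units of 25 mm (1.0 is 25 mm), then the turn, a rotation vector about the world's x, y, z in units of 5 degrees (1.0 is 5 degrees). In form: {"steps": [[[x, y, z], [ax, ay, az]], ...]}. A call has 1 to 10 rows; each row shifts and turns the commanded pose from where the row before left it; what a row does not reach is not made up. A row lasts 1/12 s, in which the tool goes at most 41.7 mm and 7.16 degrees, less where a joint would pass 70% of its speed; a pose out of reach is approached as far as the arm can. A call is refused whole if a number of a shift passes 1 or a number of a turn 1, either way. A call with a gripper value outside its range is refused whole. OPENING is the finger opening in mm, from 0 to 87, set as the call begins (- or left out, the last holds). The fingers move at their own pace and stop on an object; FORCE is the grip in N (left out, the last holds). Time passes only in rows, so rows that do not move let the fingers close. It gives the time, the measured TCP pose, the force, the opening and the grip force at its end, in the units of the state.
- monitor.read_state(): the state, without advancing time (a new reading comes with each control period).
- cams.camera(name): name is "side" or "top"; returns a dict with "pixels" (480x640x3 uint8, blue, green, red), "z_map" (480x640 float32, m along the optical axis (not along the pixel's ray), 0 where there is no reading), "vfov" (degrees; the focal length in pixels is half the picture's height over the tangent of half this angle, whatever the lens; pixels are square), "cx", "cy" (the principal point, pixels), "k1" (the pictures are not rectified: a ray, as slopes to the right and down, at radius r is drawn at 1 + k1 r^2 times it, then the intrinsics apply), "T" (4x4, takes a point from camera to world coordinates). Camera axes: x right, y up, looking along -z (the intrinsics and any distortion apply to the point x, -y, -z); pixel columns grow to the right and rows downward; lengths in m; the calibration is good to about 2 mm. A picture is of the moment at which its call begins.
- ticket.close_job(): hands the job in; it is judged then, once.
The state is a dict: "time": time; "joint_positions": joint angles; "joint_vel": joint speeds; "joint_torque": joint torques, N m; "ee_pos": TCP position; "eef_rot": TCP orientation; "ft_force": force on the tool from outside, world axes, zero at the start; "torque": the same for the moment, N m; "width": finger opening in m; "grip_force": force on a finger pad.
Only numpy, scipy, OpenCV 4.12 (cv2) and the standard library are available. Lean on these libraries where they do the work, as an engineer would, in place of code of your own. Each camera call takes 0.05 s, during which the arm holds its last target. There are 200 camera calls.

## Working session

There is one attempt and no reset: what is moved stays moved. The work goes in short steps, Python scripts to look and compute and a shell command to move; the robot and the scene stay as the last step left them, time stands still between calls to the robot, and variables do not carry over. Pictures are saved under pics/ and viewed, at most 10 in all, crops included, and the job is handed in when it is done.

```bash
ls; mkdir -p pics
cat > h.py <<'E'
import numpy as np,cv2
from bench import monitor,cams,ticket,r
def K(c):
    f=240/np.tan(np.radians(c["vfov"])/2); return np.array([[f,0,c["cx"]],[0,f,c["cy"]],[0,0,1.]])
def cloud(c):
    v,u=np.mgrid[0:480,0:640].astype(np.float32)
    k=K(c); d=np.stack([(u-k[0,2])/k[0,0],(v-k[1,2])/k[1,1]],-1)
    s=d.copy()
    for _ in range(20): s=d/(1+c["k1"]*(s**2).sum(-1,keepdims=True))
    z=c["z_map"]; P=np.stack([s[...,0]*z,-s[...,1]*z,-z,np.ones_like(z)],-1)
    W=(P@np.array(c["T"]).T)[...,:3]; W[z==0]=np.nan
    return W
E
python3 - <<'E'
from h import *
for n in("top","side"):
    c=cams.camera(n); cv2.imwrite(f"pics/{n}0.png",c["pixels"]); np.savez(f"{n}0.npz",W=cloud(c),px=c["pixels"])
    print(n,c["vfov"],c["k1"],np.round(c["T"],3).tolist())
s=monitor.read_state();print(s, r.tcp_to_grasp)
E
```

```text
pics
top 48.11174915488968 -0.015741973051129027 [[0.001, 0.982, -0.187, 0.296], [-1.0, -0.002, -0.018, -0.056], [-0.018, 0.187, 0.982, 1.414], [0.0, 0.0, 0.0, 1.0]]
side 52.67113022473263 -0.07173015382328256 [[-0.836, 0.354, -0.419, 0.081], [-0.548, -0.507, 0.666, 0.699], [0.023, 0.786, 0.618, 0.746], [0.0, 0.0, 0.0, 1.0]]
{'time': 0.1, 'joint_positions': array([ 1.2863994 ,  0.3328374 , -0.06470889,  1.46086265,  0.02156547,
        1.34991042, -0.08847528]), 'joint_vel': array([-0.00057598, -0.00202601, -0.00058316, -0.00265492,  0.00010129,
       -0.00056416, -0.00223514]), 'joint_torque': array([ 1.51846656e-03, -6.24547362e+01,  2.47234764e-02, -3.90718102e+01,
       -6.14642235e-02,  3.65759328e-02,  6.47037768e-05]), 'ee_pos': array([ 0.16168086, -0.60335682,  0.22181304]), 'eef_rot': array([ 9.91441877e-01,  1.30547182e-01, -9.80040962e-05, -6.54846392e-04]), 'ft_force': array([ 0.10614808, -0.20183459, -0.30410975]), 'torque': array([ 0.0082311 , -0.00116065, -0.00048181]), 'grip_force': 0.0, 'width': 0.08703385725991368} 0.0187
```

View pics/top0.png

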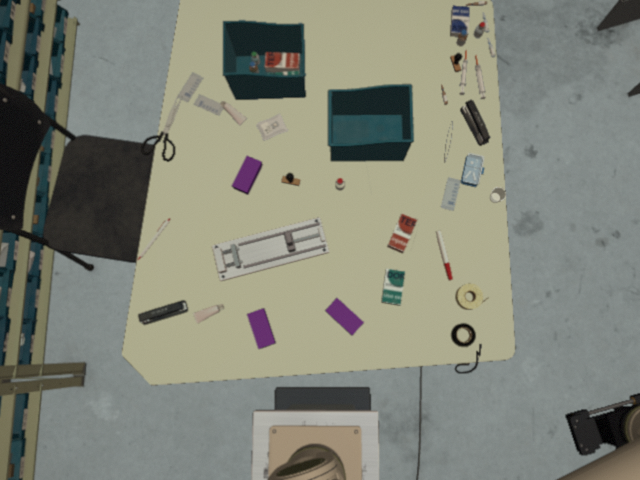

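View pics/side0.png

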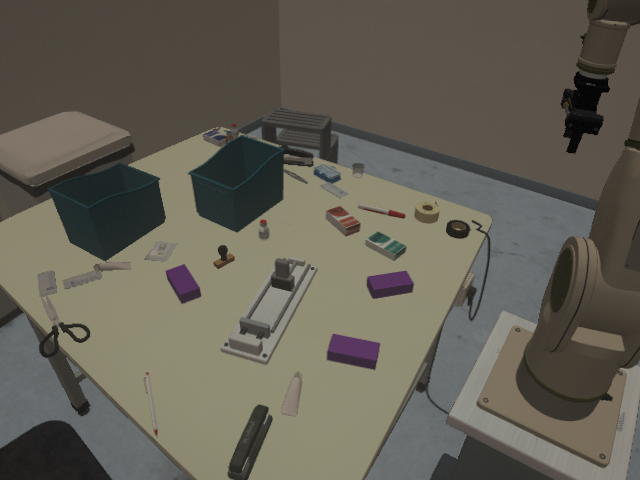

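The top view shows the jig at about (270,248), with its jaw tab at (290,240) and the fence at (232,257). There are two possible cartons beside it, red (403,232) and green (394,287). The purple blocks at (247,174), (261,328) and (344,316) are decoys. I'll measure the heights to tell the two cartons apart.

```bash
cat > m.py <<'E'
from h import *
d=np.load("top0.npz");W=d["W"];px=d["px"]
def box(name,u,v,R,zmin,zmax):
    S=W[v-R:v+R,u-R:u+R].reshape(-1,3); S=S[(S[:,2]>zmin)&(S[:,2]<zmax)]
    q=cv2.minAreaRect((S[:,:2]*1000).astype(np.float32))
    print(name,len(S),"z med",np.round(np.median(S[:,2]),4),"p95",np.round(np.percentile(S[:,2],95),4),"rect",np.round(q[0],1),np.round(q[1],1),round(q[2],1))
for n,u,v in(("red",403,232),("green",394,287)): box(n,u,v,26,.012,.06)
S=W[210:285,205:335].reshape(-1,3)
box("jig",270,248,64,.007,.1)
box("tab",292,240,20,.075,.1)
box("jawtop",292,240,20,.04,.055)
box("fence+block",230,255,22,.035,.06)
for n,u,v in(("table1",360,260),("table2",300,300)): print(n,W[v,u])
big=cv2.resize(px[190:320,340:470],None,fx=4,fy=4,interpolation=cv2.INTER_CUBIC);cv2.imwrite("pics/c1.png",big)
E
python3 m.py
```

```text
red 639 z med 0.0288 p95 0.0337 rect [ 609.2 -228.5] [45.9 97.3] 66.2
green 674 z med 0.0207 p95 0.0257 rect [ 466.9 -201.7] [50.4 91.1] 81.0
jig 4582 z med 0.0145 p95 0.0441 rect [575.7 127. ] [349.6 345.6] 0.1
tab 73 z med 0.0883 p95 0.0939 rect [582.8  68.6] [29.2 15.3] 15.3
jawtop 55 z med 0.0464 p95 0.0519 rect [582.5  68.6] [48.1 20.3] 15.9
fence+block 311 z med 0.0425 p95 0.0481 rect [539.2 233.2] [63.5 59.5] 14.8
table1 [ 0.5386404  -0.11784821  0.00322177]
table2 [ 0.43266829  0.04114132 -0.00099386]
```

Run:
```python
from h import *
d=np.load("side0.npz");W=d["W"];px=d["px"]
for n,u,v in(("red",343,220),("green",386,245)):
    S=W[v-22:v+22,u-24:u+24].reshape(-1,3); T=S[S[:,2]>.012]
    q=cv2.minAreaRect((T[:,:2]*1000).astype(np.float32)); print(n,np.nanpercentile(T[:,2],[50,80,95]),q)
```

```text
red [0.02625215 0.02784055 0.0292543 ] ((599.631103515625, -233.43922424316406), (108.47706604003906, 174.2560577392578), 29.20720100402832)
green [0.01877291 0.02001365 0.02111799] ((463.5765075683594, -203.26470947265625), (56.97036361694336, 93.00476837158203), 80.85358428955078)
```

View pics/c1.png

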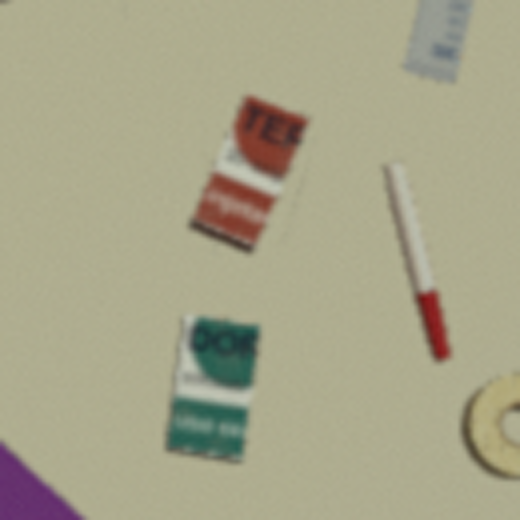

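The red carton is the one I want: 46 x 97 mm in plan with its top at 28 mm, at crop (248,172). Green measures 50 x 91 mm with its top at 20 mm, so it's the thin one. Next I'll refine the jig and carton poses.

Run:
```python
from h import *
d=np.load("top0.npz");W=d["W"];px=d["px"]
a=np.radians(105);
# jig: plate extents along candidate angles
S=W[205:290,200:340].reshape(-1,3)
for deg in (104,104.5,105,105.5,106):
    a=np.radians(deg);ex=np.array([np.cos(a),np.sin(a)]);ey=np.array([-ex[1],ex[0]])
    o=np.array([.566,.131]);X=(S[:,:2]-o)@ex;Y=(S[:,:2]-o)@ey
    m=(S[:,2]>.007)&(abs(X)<.2)&(abs(Y)<.08)
    # median edge per strip
    e=[np.median([f(X[m&(abs(Y-t)<.004)]) for t in np.arange(-.04,.041,.01)]) for f in(np.min,np.max)]
    t=np.arange(-.13,.131,.01)
    lo=np.array([Y[m&(abs(X-k)<.004)].min() for k in t]);hi=np.array([Y[m&(abs(X-k)<.004)].max() for k in t])
    print(deg,"x",np.round(e,4),"y",np.round([np.median(lo),np.median(hi)],4),"slope deg",np.degrees([np.polyfit(t,lo,1)[0],np.polyfit(t,hi,1)[0]]).round(2), "centre",(o+ex*np.mean(e)+ey*(np.median(lo)+np.median(hi))/2).round(4))
# fence face / heights profile along x axis with 105
a=np.radians(105);ex=np.array([np.cos(a),np.sin(a)]);ey=np.array([-ex[1],ex[0]])
X=(S[:,:2]-o)@ex;Y=(S[:,:2]-o)@ey
m=(abs(Y)<.02)&(S[:,2]>.03)
print("tall x:",np.histogram(X[m],np.arange(-.1,.16,.005)))
S=W[205:262,375:432].reshape(-1,3);S=S[(S[:,2]>.019)&(S[:,2]<.04)]
p=(S[:,:2]*1000).astype(np.float32);q=cv2.minAreaRect(p);print(q,p.mean(0))
_,v=np.linalg.eigh(np.cov(p.T));print("pca",np.degrees(np.arctan2(v[1,1],v[0,1])))
```

```text
104 x [-0.1671  0.14  ] y [-0.0514  0.0493] slope deg [0.64 2.47] centre [0.5703 0.1181]
104.5 x [-0.1668  0.141 ] y [-0.0506  0.0492] slope deg [1.51 1.99] centre [0.5699 0.1187]
105 x [-0.1665  0.1405] y [-0.0503  0.0494] slope deg [-0.06  1.81] centre [0.5698 0.1185]
105.5 x [-0.1662  0.1407] y [-0.0508  0.0497] slope deg [-0.28  0.48] centre [0.5699 0.1188]
106 x [-0.1748  0.141 ] y [-0.0513  0.0499] slope deg [-0.96  0.32] centre [0.5714 0.1149]
tall x: (array([ 1,  0,  2,  1,  0, 34, 33, 36, 22,  3,  0,  0,  0,  0,  0,  0,  0,
        0,  0,  0,  0,  0,  0,  0,  0,  0,  0,  0,  0,  0,  0,  0,  0,  0,
        4, 38, 27, 20,  4,  6,  9,  8, 10, 33, 25, 30, 29,  1,  0,  0,  0]), array([-1.00000000e-01, -9.50000000e-02, -9.00000000e-02, -8.50000000e-02,
       -8.00000000e-02, -7.50000000e-02, -7.00000000e-02, -6.50000000e-02,
       -6.00000000e-02, -5.50000000e-02, -5.00000000e-02, -4.50000000e-02,
       -4.00000000e-02, -3.50000000e-02, -3.00000000e-02, -2.50000000e-02,
       -2.00000000e-02, -1.50000000e-02, -1.00000000e-02, -5.00000000e-03,
        8.32667268e-17,  5.00000000e-03,  1.00000000e-02,  1.50000000e-02,
        2.00000000e-02,  2.50000000e-02,  3.00000000e-02,  3.50000000e-02,
        4.00000000e-02,  4.50000000e-02,  5.00000000e-02,  5.50000000e-02,
        6.00000000e-02,  6.50000000e-02,  7.00000000e-02,  7.50000000e-02,
        8.00000000e-02,  8.50000000e-02,  9.00000000e-02,  9.50000000e-02,
        1.00000000e-01,  1.05000000e-01,  1.10000000e-01,  1.15000000e-01,
        1.20000000e-01,  1.25000000e-01,  1.30000000e-01,  1.35000000e-01,
        1.40000000e-01,  1.45000000e-01,  1.50000000e-01,  1.55000000e-01]))
((609.1968994140625, -228.46897888183594), (45.90559387207031, 97.2866439819336), 66.21395111083984) [ 608.13947 -227.91205]
pca 155.9414749807194
```

The jig's origin is at about (0.569, 0.1195) with its x axis at 105°. The jaw is already about 11 mm along. The carton is at (0.609, -0.228) with its long axis at -24°. I'm moving over the carton with a turn of +141°.

```bash
python3 -m crank '{"steps":[[[0.64,0.54,0],[0,0,1]],[[0.64,0.54,0],[0,0,1]],[[0.64,0.54,0],[0,0,1]],[[0.64,0.54,0],[0,0,1]],[[0.64,0.54,0],[0,0,1]],[[0.64,0.54,0],[0,0,1]],[[0.64,0.54,0],[0,0,1]],[[0.64,0.54,0],[0,0,1]],[[0.64,0.54,0],[0,0,1]],[[0.64,0.54,0],[0,0,1]]]}' 87 25
python3 -m crank '{"steps":[[[0.64,0.54,0],[0,0,1]],[[0.64,0.54,0],[0,0,1]],[[0.64,0.54,0],[0,0,1]],[[0.64,0.54,0],[0,0,1]],[[0.64,0.54,0],[0,0,1]],[[0.64,0.54,0],[0,0,1]],[[0.64,0.54,0],[0,0,1]],[[0.64,0.54,0],[0,0,1]],[[0.64,0.54,0],[0,0,1]],[[0.64,0.54,0],[0,0,1]]]}'
python3 -m crank '{"steps":[[[0.64,0.54,0],[0,0,1]],[[0.64,0.54,0],[0,0,1]],[[0.64,0.54,0],[0,0,1]],[[0.64,0.54,0],[0,0,1]],[[0.64,0.54,0],[0,0,1]],[[0.64,0.54,0],[0,0,1]],[[0.64,0.54,0],[0,0,1]],[[0.64,0.54,0],[0,0,1]],[[0,0,0],[0,0,0.2]],[[0,0,0],[0,0,0]]]}'
cat > st.py <<'E'
from h import *
from scipy.spatial.transform import Rotation as R
import sys
s=monitor.read_state();M=R.from_quat(s["eef_rot"]).as_matrix();p=s["ee_pos"]
print("t",round(s["time"],2),"p",p.round(4),"ydir",np.degrees(np.arctan2(M[1,1],M[0,1])).round(2),"z",M[:,2].round(3),"F",s["ft_force"].round(1),"w",round(s["width"],4),"g",round(s["grip_force"],1),"j7",s["joint_positions"][6].round(2))
if len(sys.argv)>3: print("units to go",((np.array(list(map(float,sys.argv[1:4])))-p)/.025).round(3))
E
python3 st.py .609 -.228 .011
```

```text
time: 0.93
ee_pos: [0.3223, -0.4678, 0.2222]
eef_rot: [0.842, 0.539, -0.0, -0.0]
ft_force: [0.4, 0.4, -0.8]
width: 0.0867
grip_force: 0.0
time: 1.77
ee_pos: [0.4823, -0.3329, 0.2222]
eef_rot: [0.536, 0.845, 0.0, -0.0]
ft_force: [-0.4, -1.1, -0.0]
width: 0.0871
grip_force: 0.0
time: 2.6
ee_pos: [0.6101, -0.2244, 0.2219]
eef_rot: [0.207, 0.978, 0.001, -0.001]
ft_force: [-0.9, -0.3, -1.0]
width: 0.0869
grip_force: 0.0
t 2.6 p [ 0.6101 -0.2244  0.2219] ydir 66.15 z [-0.001  0.001 -1.   ] F [-0.9 -0.3 -1. ] w 0.0869 g 0.0 j7 1.26
units to go [-0.045 -0.143 -8.435]
```

```bash
python3 -m crank '{"steps":[[[-0.04,-0.14,-1],[0,0,0]],[[0,0,-1],[0,0,0]],[[0,0,-1],[0,0,0]],[[0,0,-1],[0,0,0]],[[0,0,-1],[0,0,0]],[[0,0,-1],[0,0,0]],[[0,0,-1],[0,0,0]],[[0,0,-0.9],[0,0,0]],[[0,0,-0.5],[0,0,0]],[[0,0,0],[0,0,0]]]}'
python3 st.py .609 -.228 .012
python3 -m crank '{"steps":[[[0,0,0],[0,0,0]],[[0,0,0],[0,0,0]],[[0,0,0],[0,0,0]],[[0,0,0],[0,0,0]],[[0,0,0],[0,0,0]],[[0,0,0],[0,0,0]],[[0,0,0],[0,0,0]],[[0,0,0],[0,0,0]]]}' 30 25
python3 st.py .609 -.228 .012
```

```text
time: 3.43
ee_pos: [0.6063, -0.2298, 0.0095]
eef_rot: [0.209, 0.978, 0.0, -0.002]
ft_force: [1.1, 0.5, 0.3]
width: 0.0868
grip_force: 0.0
t 3.43 p [ 0.6063 -0.2298  0.0095] ydir 65.88 z [-0.005  0.001 -1.   ] F [1.1 0.5 0.3] w 0.0868 g 0.0 j7 1.18
units to go [0.109 0.073 0.098]
time: 4.1
ee_pos: [0.6089, -0.2292, 0.0128]
eef_rot: [0.208, 0.978, 0.0, 0.0]
ft_force: [-0.4, -0.7, 1.0]
width: 0.046
grip_force: 25.0
t 4.1 p [ 0.6089 -0.2292  0.0128] ydir 66.0 z [ 0. -0. -1.] F [-0.4 -0.7  1. ] w 0.046 g 25.0 j7 1.18
units to go [ 0.005  0.049 -0.032]
```

```bash
python3 -m crank '{"steps":[[[0,0,0.5],[0,0,0]],[[0,0,1],[0,0,0]],[[0,0,1],[0,0,0]],[[0,0,1],[0,0,0]],[[0,0,1],[0,0,0]],[[0,0,1],[0,0,0]],[[0,0,0.7],[0,0,0]],[[0,0.5,0],[0,0,0]],[[-0.1,0.8,0],[0,0,0]],[[-0.1,0.9,0],[0,0,-0.6]]]}'
python3 -m crank '{"steps":[[[-0.15,0.9,0],[0,0,-0.7]],[[-0.15,0.9,0],[0,0,-0.7]],[[-0.15,0.9,0],[0,0,-0.7]],[[-0.15,0.9,0],[0,0,-0.7]],[[-0.15,0.9,0],[0,0,-0.7]],[[-0.15,0.9,0],[0,0,-0.7]],[[-0.15,0.9,0],[0,0,-0.7]],[[-0.15,0.9,0],[0,0,-0.7]],[[-0.15,0.9,0],[0,0,-0.7]],[[-0.15,0.9,0],[0,0,-0.7]]]}'
python3 -m crank '{"steps":[[[-0.05,0.9,0],[0,0,-0.7]],[[-0.03,0.9,0],[0,0,-0.7]],[[0,0.9,0],[0,0,-0.7]],[[0,0.74,0],[0,0,-0.46]],[[0,0,0],[0,0,0]],[[0,0,0],[0,0,0]]]}'
python3 st.py .5644 .137 .026
python3 - <<'E'
from h import *
for n in("top","side"):
    c=cams.camera(n); cv2.imwrite(f"pics/{n}1.png",c["pixels"]); np.savez(f"{n}1.npz",W=cloud(c),px=c["pixels"])
E
```

```text
time: 4.93
ee_pos: [0.6034, -0.1742, 0.1679]
eef_rot: [0.234, 0.972, -0.0, 0.0]
ft_force: [-0.2, 0.8, -0.9]
width: 0.0459
grip_force: 25.0
time: 5.77
ee_pos: [0.5655, 0.0523, 0.1677]
eef_rot: [0.516, 0.857, -0.0, -0.0]
ft_force: [-0.2, 0.6, -1.0]
width: 0.046
grip_force: 25.0
time: 6.27
ee_pos: [0.5635, 0.1384, 0.1677]
eef_rot: [0.606, 0.795, 0.0, -0.0]
ft_force: [0.7, -1.6, -0.3]
width: 0.0457
grip_force: 25.0
t 6.27 p [0.5635 0.1384 0.1677] ydir 15.39 z [-0.  0. -1.] F [ 0.7 -1.6 -0.3] w 0.0457 g 25.0 j7 -0.22
units to go [ 0.034 -0.057 -5.666]
```

View pics/side1.png

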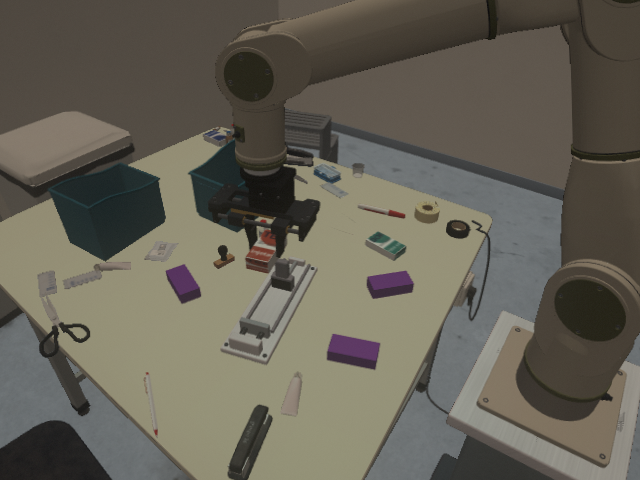

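The side view shows the carton held level at about (262,250), in the air between the camera and the jig's channel. I'll cross-check the jig's pose with the side camera before lowering.

```bash
python3 - <<'E'
from h import *
o=np.array([.569,.1195]);a=np.radians(105.2);ex=np.array([np.cos(a),np.sin(a)]);ey=np.array([-ex[1],ex[0]])
def loc(S): return (S[:,:2]-o)@ex*1000,(S[:,:2]-o)@ey*1000
for n in("top0","side0"):
    S=np.load(n+".npz")["W"].reshape(-1,3);S=S[~np.isnan(S[:,0])];X,Y=loc(S);Z=S[:,2]*1000
    def rg(t,m): print(n,t,m.sum(),"X",np.percentile(X[m],[2,50,98]).round(1),"Y",np.percentile(Y[m],[2,50,98]).round(1),"Z",np.median(Z[m]).round(1))
    c=(abs(X)<160)&(abs(Y)<60)
    rg("tab",c&(Z>84)&(Z<94)&(X<0));rg("jawtop",c&(Z>43)&(Z<50)&(X<0)); rg("fencetop",c&(Z>40.5)&(Z<50)&(X>60)&(X<104)); rg("plate",c&(Z>8)&(Z<23))
    m=c&(abs(X)<30)&(Z>5); h=[(lambda k:(Y[k].min().round(1),Y[k].max().round(1)))(m&(abs(X-x)<4)) for x in(-25,-10,5,20)];print(h)
E
python3 - <<'E'
from h import *
# carried carton in side1/top1: points of red colour
from scipy.spatial.transform import Rotation as R
o=np.array([.569,.1195]);a=np.radians(105.2);ex=np.array([np.cos(a),np.sin(a)]);ey=np.array([-ex[1],ex[0]])
for n in("top1","side1"):
    d=np.load(n+".npz");S=d["W"].reshape(-1,3)
    X=(S[:,:2]-o)@ex*1000;Y=(S[:,:2]-o)@ey*1000;Z=S[:,2]*1000
    m=(abs(X-18)<75)&(abs(Y)<40)&(Z>148)&(Z<192)
    print(n,m.sum(),np.percentile(X[m],[1,2,50,98,99]).round(1),np.percentile(Y[m],[2,50,98]).round(1),np.percentile(Z[m],[1,50,99]).round(1))
E
```

```text
top0 tab 66 X [-60.  -52.5 -45.4] Y [-14.    0.5  14.4] Z 88.3
top0 jawtop 37 X [-62.3 -54.  -42.9] Y [-16.4  16.4  23.7] Z 46.4
top0 fencetop 96 X [88.  94.  99.6] Y [-30.   -0.6  27.3] Z 44.6
top0 plate 3133 X [-1.394e+02 -1.000e-01  1.398e+02] Y [-48.7   3.2  47.9] Z 13.3
[(np.float64(-50.4), np.float64(48.9)), (np.float64(-50.0), np.float64(49.2)), (np.float64(-59.4), np.float64(48.1)), (np.float64(-59.5), np.float64(57.4))]
side0 tab 63 X [-60.1 -50.7 -43.9] Y [-11.3   1.4  15.2] Z 86.9
side0 jawtop 88 X [-59.7 -46.8 -41.2] Y [-22.2   5.3  25.1] Z 45.2
side0 fencetop 147 X [ 88.7  95.6 101.2] Y [-28.    2.3  29.5] Z 42.8
side0 plate 3214 X [-134.2   17.3  151. ] Y [-46.4  14.1  50.1] Z 11.1
[(np.float64(-48.1), np.float64(51.7)), (np.float64(-47.3), np.float64(51.2)), (np.float64(-48.2), np.float64(50.9)), (np.float64(-47.5), np.float64(50.9))]
top1 14 [-27.4 -27.3 -26.7 -24.5 -24.5] [-22.3 -14.6  -5.3] [157.5 179.8 188.5]
side1 1114 [-24.4 -21.   37.6  67.2  67.7] [-25.4   3.6  33.4] [154.6 181.1 190.7]
```

The two cameras agree on the jig to about 2 mm, and the arm is already over the target, so I'm lowering.

```bash
python3 -m crank '{"steps":[[[0,-0.03,-1],[0,0,0]],[[0,0,-1],[0,0,0]],[[0,0,-1],[0,0,0]],[[0,0,-1],[0,0,0]],[[0,0,-0.8],[0,0,0]],[[0,0,-0.5],[0,0,0]],[[0,0,-0.2],[0,0,0]],[[0,0,0],[0,0,0]],[[0,0,0],[0,0,0]],[[0,0,0],[0,0,0]]]}'
python3 st.py .5634 .1376 .0255
```

```text
time: 7.2
ee_pos: [0.5652, 0.1361, 0.0314]
eef_rot: [0.607, 0.794, 0.001, 0.001]
ft_force: [-0.4, -0.1, 0.4]
width: 0.046
grip_force: 25.0
t 7.2 p [0.5652 0.1361 0.0314] ydir 15.19 z [ 0.002  0.    -1.   ] F [-0.4 -0.1  0.4] w 0.046 g 25.0 j7 -0.3
units to go [-0.071  0.059 -0.237]
```

```bash
python3 -m crank '{"steps":[[[-0.05,0.03,-0.1],[0,0,0]],[[0,0,-0.08],[0,0,0]],[[0,0,0],[0,0,0]],[[0,0,0],[0,0,0]]]}'
python3 st.py .5634 .1376 .0255
```

```text
time: 7.53
ee_pos: [0.563, 0.1368, 0.0257]
eef_rot: [0.607, 0.794, 0.0, 0.0]
ft_force: [-0.0, -0.8, -0.7]
width: 0.0455
grip_force: 25.0
t 7.53 p [0.563  0.1368 0.0257] ydir 15.21 z [ 0. -0. -1.] F [-0.  -0.8 -0.7] w 0.0455 g 25.0 j7 -0.3
units to go [ 0.016  0.032 -0.007]
```

```bash
python3 -m crank '{"steps":[[[0,0,-0.04],[0,0,0]],[[0,0,0],[0,0,0]],[[0,0,0],[0,0,0]]]}'
python3 st.py
```

```text
time: 7.78
ee_pos: [0.5633, 0.1368, 0.0248]
eef_rot: [0.607, 0.794, 0.0, 0.0]
ft_force: [1.1, -0.4, 2.0]
width: 0.0461
grip_force: 25.0
t 7.78 p [0.5633 0.1368 0.0248] ydir 15.2 z [ 0.  0. -1.] F [ 1.1 -0.4  2. ] w 0.0461 g 25.0 j7 -0.3
```

It's down on the channel floor, with 2 N upward on the tool. Releasing and rising.

```bash
python3 -m crank '{"steps":[[[0,0,0],[0,0,0]],[[0,0,0],[0,0,0]],[[0,0,0],[0,0,0]],[[0,0,0],[0,0,0]],[[0,0,0],[0,0,0]],[[0,0,0],[0,0,0]]]}' 87
python3 st.py
python3 -m crank '{"steps":[[[0,0,0.3],[0,0,0]],[[0,0,1],[0,0,0]],[[0,0,1],[0,0,0]],[[0,0,1],[0,0,0]],[[0,0,1],[0,0,0]],[[0,0,1],[0,0,0]],[[0,0,0.5],[0,0,-1]],[[0,-0.5,0],[0,0,-1]],[[0,-0.8,0],[0,0,-1]],[[0,-0.8,0],[0,0,-1]]]}'
python3 -m crank '{"steps":[[[0.1,-0.7,0],[0,0,-1]],[[0.2,0,0],[0,0,-1]],[[0.2,0,0],[0,0,-1]],[[0.1,0,0],[0,0,-1]],[[0,0,0],[0,0,-1]],[[0,0,0],[0,0,-1]],[[0,0,0],[0,0,-1]],[[0,0,0],[0,0,-1]],[[0,0,0],[0,0,-1]],[[0,0,0],[0,0,-1]]]}'
python3 -m crank '{"steps":[[[0,0,0],[0,0,-1]],[[0,0,0],[0,0,-1]],[[0,0,0],[0,0,-1]],[[0,0,0],[0,0,-1]],[[0,0,0],[0,0,0]],[[0,0,0],[0,0,0]]]}'
python3 st.py .5825 .0685 .055
python3 - <<'E'
from h import *
for n in("top","side"):
    c=cams.camera(n); cv2.imwrite(f"pics/{n}2.png",c["pixels"]); np.savez(f"{n}2.npz",W=cloud(c),px=c["pixels"])
    if n=="side": cv2.imwrite("pics/side2c.png",cv2.resize(c["pixels"][190:390,180:380],None,fx=3,fy=3))
E
```

```text
time: 8.28
ee_pos: [0.563, 0.1368, 0.0245]
eef_rot: [0.607, 0.794, 0.0, -0.0]
ft_force: [-0.6, -0.8, -0.2]
width: 0.0779
grip_force: 0.0
t 8.28 p [0.563  0.1368 0.0245] ydir 15.2 z [-0.  0. -1.] F [-0.6 -0.8 -0.2] w 0.0779 g 0.0 j7 -0.3
time: 9.12
ee_pos: [0.563, 0.0845, 0.1706]
eef_rot: [0.737, 0.676, 0.001, 0.0]
ft_force: [0.9, -1.4, 0.2]
width: 0.0871
grip_force: 0.0
time: 9.95
ee_pos: [0.578, 0.067, 0.1702]
eef_rot: [0.954, 0.3, 0.0, 0.0]
ft_force: [-0.7, -0.1, -0.0]
width: 0.087
grip_force: 0.0
time: 10.45
ee_pos: [0.578, 0.067, 0.17]
eef_rot: [0.991, 0.134, 0.0, 0.0]
ft_force: [0.3, -0.5, 0.9]
width: 0.0871
grip_force: 0.0
t 10.45 p [0.578 0.067 0.17 ] ydir -74.63 z [ 0. -0. -1.] F [ 0.3 -0.5  0.9] w 0.0871 g 0.0 j7 -1.59
units to go [ 0.179  0.062 -4.601]
```

View pics/side2c.png

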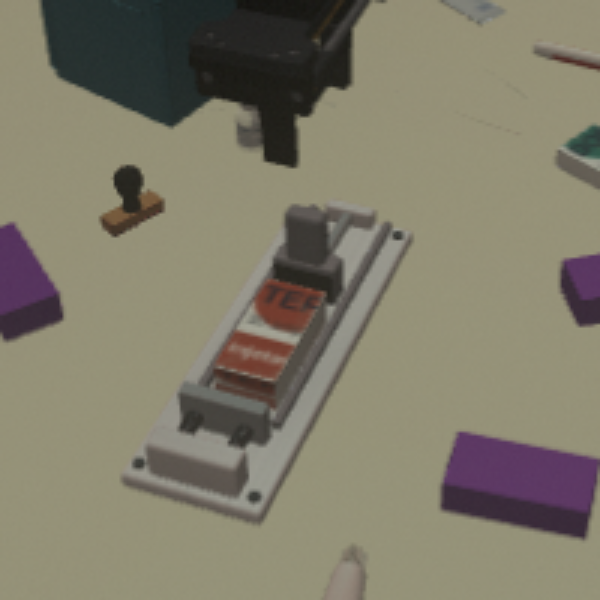

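The carton lies flat in the channel at crop (268,340), between the jaw (308,265) and the fence (225,412). I'll check its measured pose while I line up on the tab.

```bash
python3 - <<'E'
from h import *
o=np.array([.569,.1195]);a=np.radians(105.2);ex=np.array([np.cos(a),np.sin(a)]);ey=np.array([-ex[1],ex[0]])
S=np.load("side2.npz")["W"].reshape(-1,3);X=(S[:,:2]-o)@ex*1000;Y=(S[:,:2]-o)@ey*1000;Z=S[:,2]*1000
m=(abs(X-18)<60)&(abs(Y)<40)&(Z>36)&(Z<43)
p=np.stack([X[m],Y[m]],1).astype(np.float32);print(m.sum(),np.median(Z[m]),cv2.minAreaRect(p),np.percentile(X[m],[1,99]),np.percentile(Y[m],[1,99]))
E
python3 -m crank '{"steps":[[[0.18,0.08,-1],[0,0,0]],[[0,0,-1],[0,0,0]],[[0,0,-0.9],[0,0,0]],[[0,0,-0.8],[0,0,0]],[[0,0,-0.5],[0,0,0]],[[0,0,-0.3],[0,0,0]],[[0,0,0],[0,0,0]],[[0,0,0],[0,0,0]],[[0,0,0],[0,0,0]]]}'
python3 st.py .5826 .0693 .057
```

```text
732 38.84333165560622 ((13.638313293457031, 2.510652542114258), (110.83348846435547, 48.08708190917969), 0.3667345941066742) [-29.29239194  66.84429766] [-19.93414218  26.01082587]
time: 11.3
ee_pos: [0.5834, 0.069, 0.0584]
eef_rot: [0.991, 0.132, 0.001, 0.0]
ft_force: [0.7, 0.1, 0.3]
width: 0.087
grip_force: 0.0
t 11.3 p [0.5834 0.069  0.0584] ydir -74.78 z [ 0.002  0.    -1.   ] F [0.7 0.1 0.3] w 0.087 g 0.0 j7 -1.64
units to go [-0.033  0.013 -0.056]
```

```bash
python3 -m crank '{"steps":[[[0,0,0],[0,0,0]],[[0,0,0],[0,0,0]],[[0,0,0],[0,0,0]],[[0,0,0],[0,0,0]],[[0,0,0],[0,0,0]],[[0,0,0],[0,0,0]],[[0,0,0],[0,0,0]],[[0,0,0],[0,0,0]],[[0,0,0],[0,0,0]],[[0,0,0],[0,0,0]]]}' 5 40
python3 st.py .5826 .0693 .057
python3 -m crank '{"steps":[[[0,0,0],[0,0,0]],[[0,0,0],[0,0,0]],[[0,0,0],[0,0,0]]]}'
python3 st.py .5826 .0693 .057
```

```text
time: 12.13
ee_pos: [0.5825, 0.0688, 0.057]
eef_rot: [0.991, 0.132, -0.0, 0.0]
ft_force: [-0.0, 0.2, -0.4]
width: 0.0283
grip_force: 0.0
t 12.13 p [0.5825 0.0688 0.057 ] ydir -74.8 z [-0. -0. -1.] F [-0.   0.2 -0.4] w 0.0283 g 0.0 j7 -1.64
units to go [ 0.004  0.02  -0.001]
time: 12.38
ee_pos: [0.5825, 0.0687, 0.057]
eef_rot: [0.991, 0.132, -0.0, 0.0]
ft_force: [-0.1, 0.7, 0.1]
width: 0.0158
grip_force: 40.0
t 12.38 p [0.5825 0.0687 0.057 ] ydir -74.81 z [-0. -0. -1.] F [-0.1  0.7  0.1] w 0.0158 g 40.0 j7 -1.64
units to go [ 0.003  0.024 -0.002]
```

The tab is gripped, at 15.8 mm. I'm pushing along the jig's x and stopping before the fence.

```bash
python3 -m crank '{"steps":[[[-0.052,0.193,0],[0,0,0]],[[-0.052,0.193,0],[0,0,0]],[[-0.052,0.193,0],[0,0,0]],[[-0.052,0.193,0],[0,0,0]],[[-0.052,0.193,0],[0,0,0]],[[-0.052,0.193,0],[0,0,0]],[[0,0,0],[0,0,0]],[[0,0,0],[0,0,0]]]}'
cat > f.py <<'E'
from h import *
o=np.array([.569,.1195]);a=np.radians(105.2);ex=np.array([np.cos(a),np.sin(a)]);ey=np.array([-ex[1],ex[0]])
s=monitor.read_state();f=s["ft_force"];p=s["ee_pos"][:2]-o
print("X %.1f Y %.1f z %.1f push %.1f side %.1f up %.1f w %.1f g %.0f"%(p@ex*1e3,p@ey*1e3,s["ee_pos"][2]*1e3,-f[:2]@ex,f[:2]@ey,f[2],s["width"]*1e3,s["grip_force"]))
E
python3 f.py
python3 -m crank '{"steps":[[[-0.026,0.097,0],[0,0,0]],[[0,0,0],[0,0,0]],[[0,0,0],[0,0,0]]]}' >/dev/null;python3 f.py
python3 -m crank '{"steps":[[[-0.026,0.097,0],[0,0,0]],[[0,0,0],[0,0,0]],[[0,0,0],[0,0,0]]]}' >/dev/null;python3 f.py
```

```text
time: 13.05
ee_pos: [0.5745, 0.099, 0.0571]
eef_rot: [0.991, 0.133, 0.0, -0.001]
ft_force: [1.0, 2.5, -1.9]
width: 0.0157
grip_force: 40.0
X -21.2 Y 0.1 z 57.1 push -2.1 side -1.6 up -1.9 w 15.7 g 40
X -19.8 Y 0.1 z 57.1 push -0.5 side -1.8 up -1.6 w 15.8 g 40
X -17.5 Y 0.1 z 57.1 push 0.6 side -1.7 up -3.6 w 16.2 g 40
```

```bash
for i in 1; do
python3 -m crank '{"steps":[[[-0.026,0.097,0],[0,0,0]],[[0,0,0],[0,0,0]],[[0,0,0],[0,0,0]]]}' >/dev/null;python3 f.py
python3 -m crank '{"steps":[[[-0.026,0.097,0],[0,0,0]],[[0,0,0],[0,0,0]],[[0,0,0],[0,0,0]]]}' >/dev/null;python3 f.py
python3 -m crank '{"steps":[[[0,0,0],[0,0,0]],[[0,0,0],[0,0,0]],[[0,0,0],[0,0,0]]]}' >/dev/null;python3 f.py; done
python3 - <<'E'
from h import *
o=np.array([.569,.1195]);a=np.radians(105.2);ex=np.array([np.cos(a),np.sin(a)]);ey=np.array([-ex[1],ex[0]])
c=cams.camera("side");cv2.imwrite("pics/side3c.png",cv2.resize(c["pixels"][190:390,180:380],None,fx=3,fy=3))
W2=cloud(c).reshape(-1,3);W0=np.load("side2.npz")["W"].reshape(-1,3)
for S in(W0,W2):
    X=(S[:,:2]-o)@ex*1000;Y=(S[:,:2]-o)@ey*1000;Z=S[:,2]*1000
    m=(X>60)&(X<118)&(abs(Y)<25)&(Z>41)&(Z<50);print("fence top",m.sum(),np.percentile(X[m],[5,50,95]).round(1))
E
```

```text
X -15.2 Y 0.1 z 57.1 push 2.7 side -3.0 up -2.4 w 15.6 g 40
X -13.2 Y 0.1 z 57.1 push 3.5 side -2.6 up -1.2 w 15.3 g 40
X -13.1 Y 0.1 z 57.1 push 4.1 side -2.6 up -2.1 w 16.1 g 40
fence top 105 [ 89.6  95.3 100.8]
fence top 118 [ 71.4  98.4 104.3]
```

View pics/side3c.png

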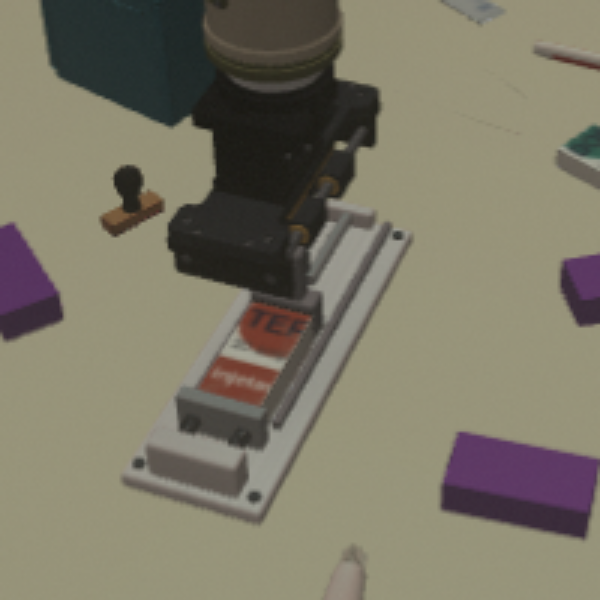

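The carton is against both jaw and fence, and the fence has given about 3 mm (crop (222,415)). It needs about 6.5 mm more, so I'll take that in steps.

```bash
cat > fe.py <<'E'
from f import *
W0=np.load("side2.npz")["W"].reshape(-1,3)
c=cams.camera("side")
W2=[cloud(cams.camera("side")).reshape(-1,3) for _ in range(3)]
z=[]
for S in [W0]+W2:
    X=(S[:,:2]-o)@ex*1000;Y=(S[:,:2]-o)@ey*1000;Z=S[:,2]*1000
    m=(X>83)&(X<115)&(abs(Y)<25)&(Z>41)&(Z<50);z.append([m.sum(),*np.percentile(X[m],[5,25,50,75,95]).round(1)])
print(np.array(z))
E
python3 -m crank '{"steps":[[[-0.02,0.072,0],[0,0,0]],[[-0.015,0.053,0],[0,0,0]],[[0,0,0],[0,0,0]],[[0,0,0],[0,0,0]],[[0,0,0],[0,0,0]]]}' >/dev/null;python3 f.py
python3 -m crank '{"steps":[[[-0.02,0.072,0],[0,0,0]],[[-0.007,0.028,0],[0,0,0]],[[0,0,0],[0,0,0]],[[0,0,0],[0,0,0]],[[0,0,0],[0,0,0]]]}' >/dev/null;python3 fe.py
```

```text
X -10.9 Y 0.1 z 57.1 push 7.4 side -3.0 up -2.4 w 15.6 g 40
X -9.2 Y 0.1 z 57.1 push 10.3 side -2.8 up -3.4 w 15.6 g 40
[[104.   89.8  92.2  95.4  98.3 100.8]
 [115.   96.8 100.5 103.3 106.3 109.1]
 [110.   96.9 100.  103.5 106.1 109.1]
 [110.   96.8 100.7 103.8 106.4 109.4]]
```

```bash
python3 -m crank '{"steps":[[[-0.012,0.045,0],[0,0,0]],[[-0.012,0.045,0],[0,0,0]],[[0,0,0],[0,0,0]],[[0,0,0],[0,0,0]],[[0,0,0],[0,0,0]]]}' >/dev/null;python3 fe.py
```

```text
X -7.5 Y 0.0 z 57.1 push 11.5 side -3.5 up -2.3 w 15.5 g 40
[[104.   89.8  92.2  95.4  98.3 100.8]
 [109.   99.  102.2 105.3 107.9 110.3]
 [118.   98.3 101.8 105.  108.2 110.9]
 [112.   99.1 101.9 105.3 108.1 110.1]]
```

```bash
python3 -m crank '{"steps":[[[0,0,0],[0,0,0]],[[0,0,0],[0,0,0]],[[0,0,0],[0,0,0]],[[0,0,0],[0,0,0]],[[0,0,0],[0,0,0]],[[0,0,0],[0,0,0]],[[0,0,0],[0,0,0]],[[0,0,0],[0,0,0]],[[0,0,0],[0,0,0]],[[0,0,0],[0,0,0]]]}' >/dev/null;python3 fe.py; python3 st.py
python3 -c "
from h import *
c=cams.camera('side');cv2.imwrite('pics/side4.png',c['pixels'])"
```

```text
X -7.5 Y 0.0 z 57.1 push 11.6 side -4.0 up -2.7 w 15.8 g 40
[[104.   89.8  92.2  95.4  98.3 100.8]
 [122.   99.2 102.3 105.2 108.3 110.7]
 [113.   97.9 101.6 105.2 107.9 110.2]
 [117.   98.2 101.6 104.7 107.8 110.9]]
t 17.03 p [0.5709 0.1122 0.0571] ydir -74.94 z [ 0.001 -0.003 -1.   ] F [ 5.4 -9.7 -2.4] w 0.0159 g 40.0 j7 -1.73
```

View pics/side4.png

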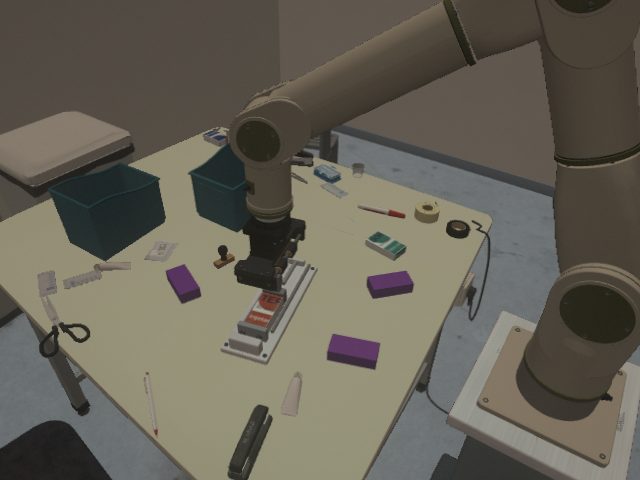

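The carton is clamped at about (264,312), with the fence given about 9.7 mm and the push steady at 11.6 N including the jaw's friction. The other things are where they were, so I'm handing in.

```bash
python3 -c "
from h import *
print(ticket.close_job())"
```

```text
the job is handed in; nothing more can be done
None
```

The thicker (red) carton lies flat in the jig's channel, and the arm is holding the jaw by its tab with about 10 N on the carton (fence given about 9.7 mm); the job was handed in at about 17 s, with no verdict shown.

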